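Shuttle the wide-well heating block into the sprung dock

ROBOT

A 6-joint arm with a two-finger parallel gripper is mounted at the origin on the work surface; the furniture and walls round the work are solid. World frame = base frame: x ahead of the robot, y to its left, z up, the work surface at z = 0. Lengths are in m, angles in rad, forces in N, time in s.
With the tool pointing down it reaches from about 0.275 to 0.725 m from the base axis. Payload 15.9 kg.
Tool frame: the origin (TCP) lies midway between the tips of the shut fingers; the grasp point (between the pads) lies bot.pinch_z behind it (bot.pinch_z is the distance from the TCP to the grasp point, in m); z points along the fingers, y is the line along which they close (so a half turn about z gives the same grasp; the last joint's range is limited). The gripper opens to 85 mm and grips with 20 to 120 N. Pads are 22 mm wide; open, the fingers measure 114 mm over their backs; the gripper's body (76 mm by 85 mm) begins 54 mm behind the grasp point. The pads swing forward as they close: fully open they stand 13 mm farther back than shut.
Start: joints at [1.321, 0.213, -0.034, 1.323, 0, 1.571], TCP at [0.124, 0.484, 0.231] pointing down, gripper open.
Joint ranges: [-2.98, 2.98], [-0.74, 1.72], [-1.14, 1.35], [-2.1, 2.04], [-1.57, 1.44], [-3.14, 3.14]. Speed limits (rad/s): [1.89, 1.89, 2.39, 2.57, 3.14, 3.14].

INTERFACE

Orientations are given as a rotation vector (axis times angle).
In Python, from rig import bot gives the robot as it stands. Calls block until the motion is done:
- bot.movep(position, orientation): joint-space move of the TCP to a pose.
- bot.movel(position, max_speed=0.15, orientation=None, force_limit=None): straight line of the TCP; orientation=None keeps the orientation; max_speed is the mean speed in m/s. With force_limit (N) it stops when the force on the tool has changed by that much, and returns True; else False.
- bot.move_j(angles): joint-space move.
- bot.release() and bot.close_gripper(squeeze=None): open the fingers fully, or close them until they stop; squeeze is the grip in N (None keeps the last).
- bot.wait(seconds).
- bot.inverse_kinematics(position, orientation): joint angles nearest the present ones, or None.
- bot.get_state(): the state.
- bot.snapshot(name): name is "side" or "top" or "wrist"; returns the picture (400x640x3 uint8, blue, green, red); there is no depth.
- bot.camera_model(name): a dict with "intrinsics" (3x3 intrinsics, pixels), "k1" (the pictures are not rectified: a ray, as slopes to the right and down, at radius r is drawn at 1 + k1 r^2 times it, then the intrinsics apply), "R" (3x3) and "t" (3): a world point X has camera coordinates R X + t. Camera axes: x right, y down, z forward; pixel columns grow to the right and rows downward; lengths in m; the calibration is good to about 2 mm. A picture is of the moment at which its call begins: read the wrist's pose just before it. camera_model takes no time and is no camera call; for the wrist camera it gives the pose at the moment of the call.
A pose or a line that the arm cannot do raises bot.Unreachable and nothing moves.
- bot.close_job(): hands the job in; it is judged then, once.
Trained networks look in the newest picture that a camera, given by its name, has taken for a name from the list of things; names that differ only in an ending like _2 or _b are one class to them, and where a whole thing is asked for, a point or a joint stands for the part that bears it (a point fixed in the world has none). Each returns a list of dicts, best first, with "score" (0 to 1); they miss things now and then, are a little off and sometimes report something else, mostly with a low value. They report only what shows in the picture. A call takes as long as a camera call. They do not tell look-alikes from the thing itself.
- bot.boxes_of(camera, query): "rect" ([left, top, right, bottom] as shares, 0 to 1, of the picture: columns of its width, rows of its height, round what is visible of it).
- bot.silhouettes(camera, query): "region" (400x640 bool, what is visible of it) and "rect" ([left, top, right, bottom] as shares, 0 to 1, of the picture: columns of its width, rows of its height, round what is visible of it).
- bot.tip_of(camera, query): "centre" ([row, column] as shares, 0 to 1, of the picture: columns of its width, rows of its height: a listed point, or the origin of a listed thing).
The state is a dict: "t": time; "qpos": joint angles; "qvel": joint speeds; "tau": joint torques, N m; "tcp_pos": TCP position; "orientation": TCP orientation; "ft_force": force on the tool from outside, world axes, zero at the start; "wrist_torque": the same for the moment, N m; "finger_gap": finger opening in m; "finger_force": force on a finger pad.
Only numpy, scipy, OpenCV 4.12 (cv2) and the standard library are available. Lean on these libraries where they do the work, as an engineer would, in place of code of your own. Each camera call takes 0.05 s, during which the arm holds its last target. There are 200 camera calls.

TASK

On the plus-shaped docking station, first slide the slotted block out of the middle bay, all the way into the empty bay opposite the dock; then slide the block with the four wide wells through the middle bay into the dock and press it squarely against the sprung buffer with about 10 newtons (never more than 15) for half a second, so that it stays touching the buffer when you let go. Slide the blocks gently along their channels without lifting them or ramming them into the guides, leave the block with the many narrow wells and everything else on the bench where it is, and let go at the end.

Things in the scene. Friction and masses are not known exactly. Their poses are not given: they have to be found in the camera images.
- station: docking station, fixed: grey plus-shaped base 176 x 176 mm, track floor 30 mm above the bench. Origin: centre of its underside, below the middle bay; +x points to the dock, z up. Five square bays 54 mm apart: middle (0,0), dock (+54,0), opposite bay (-54,0), side bays (0,+54) and (0,-54) mm. Channels 54 mm wide between white guides, whose tops are 44 mm above the bench
- bay_park (a point): centre of the floor of the bay opposite the dock, empty at the start, 54 mm from the station's centre; axes of the station. Its end wall's inner face is 80.5 mm from the station's centre (as in both side bays), so a block fully home there has its centre 55.5 mm out. A block slides with about 1 to 4 N of friction
- dock: aluminium bracket 50 mm wide, 52 mm high, 102 to 114 mm from the station's centre along its +x; origin and axes are the station's. It carries the sprung buffer that closes the dock bay: a black rubber plate 34 mm wide, 33 to 49 mm above the bench, that yields along x, about 3 N per mm, over up to 12 mm
- bay_dock (a point): nominal centre of the dock bay's floor, 54 mm from the station's centre; axes of the station. How far the buffer stands out differs every time and is not reported: a block first touches it with its centre 46 to 64 mm from the station's centre, so find it by feel. A released block is pushed back a little until friction holds it
- block_wide_knob (a point): the block to be docked: aluminium, 50 x 50 x 26 mm, 0.35 to 0.6 kg, a black square knob (14 x 14 mm, 34 mm tall) in the middle of its top. Its top has four wide round wells, 12 mm, one at each corner. It starts in one of the two side bays. This point: in the knob, on the block's centre line, 52 mm above its underside, 8 mm below the knob's top; axes along the block's sides (those of the station), z up
- block_narrow_knob (a point): the block to leave alone: aluminium, 50 x 50 x 26 mm, 0.35 to 0.6 kg, a black square knob (14 x 14 mm, 34 mm tall) in the middle of its top. Its top has fourteen narrow wells, 5 mm, round its rim. It starts in the other side bay. This point: in the knob, on the block's centre line, 52 mm above its underside, 8 mm below the knob's top; axes along the block's sides (those of the station), z up
- block_slot_knob (a point): the block in the way, in the middle bay at the start: aluminium, 50 x 50 x 26 mm, 0.35 to 0.6 kg, a black square knob (14 x 14 mm, 34 mm tall) in the middle of its top. Its top has two long slots, 7 x 34 mm. This point: in the knob, on the block's centre line, 52 mm above its underside, 8 mm below the knob's top; axes along the block's sides (those of the station), z up
- marker_black: bystander: black marker pen lying on the bench beside the station, 138 mm long, 12 mm thick; origin at the middle of its underside, y along it
Not all that is in view belongs to the job. Leave any orange or pink look-alike of the part that bears block_wide_knob alone.

How it is judged:
By the outcome, as a careful person would: the job done as asked, in the order asked, and still so for the second after the job is handed in, with the robot touching nothing.
It also fails if it takes over 67 s, if anything falls off the work surface, if the arm or the gripper's body presses on something with over 40 N, if the wrist force passes 120 N, or if a joint passes its speed limit or range.

## Working session

There is one attempt and no reset: what is moved stays moved. The work goes in short steps, each a Python script; the robot and the scene stay as the last script left them, time stands still between calls to the robot, and variables do not carry over. Pictures are saved under pics/ and viewed, at most 10 in all, crops included, and the job is handed in when it is done.

```bash
ls; mkdir -p pics; python3 - <<'E'
from rig import bot
import cv2,numpy as np
s=bot.get_state();print(s);print(bot.pinch_z)
for c in ["top","side"]:
    im=bot.snapshot(c);cv2.imwrite(f"pics/{c}0.png",im)
    m=bot.camera_model(c);print(c,m)
    for q in ["block_wide_knob","block_narrow_knob","block_slot_knob","station","dock","bay_park","bay_dock"]:
        print(q,[(round(d["score"],2),np.round(np.array(d["centre"])*[400,640],1)) for d in bot.tip_of(c,q)])
E
```

```text
pics
{'t': 0.0, 'qpos': array([ 1.32099716e+00,  2.13338556e-01, -3.50341453e-02,  1.32347226e+00,
       -1.35034366e-05,  1.57076426e+00]), 'qvel': array([0.00065802, 0.0018133 , 0.00027308, 0.00266094, 0.00043105,
       0.00055428]), 'tau': array([ 2.23747200e-03, -6.86160851e+01,  4.87121201e+01,  1.71751395e-02,
        7.29204294e-05, -4.72909187e-05]), 'tcp_pos': array([0.12353057, 0.48417331, 0.23083484]), 'orientation': array([-3.91299565e-01, -3.11700973e+00,  1.63693480e-03]), 'ft_force': array([-0.07393683,  0.75502432, -0.6232081 ]), 'wrist_torque': array([-0.05508242, -0.01203154, -0.02514366]), 'finger_force': 0.0, 'finger_gap': 0.08510546737269375}
0.0187
top {'intrinsics': array([[424.58892714,   0.        , 328.30269576],
       [  0.        , 424.58892714, 203.08214   ],
       [  0.        ,   0.        ,   1.        ]]), 'k1': 0.019187977221522358, 'R': array([[-0.01572465, -0.99985669, -0.0062713 ],
       [-0.99185886,  0.01639094, -0.12628274],
       [ 0.12636744,  0.00423449, -0.99197447]]), 't': array([-0.00901899,  0.35732013,  1.31420763])}
block_wide_kn
[... 365 characters left out ...]
 0.        , 314.54114585],
       [  0.        , 493.31355527, 195.82850882],
       [  0.        ,   0.        ,   1.        ]]), 'k1': -0.0492293335629971, 'R': array([[ 0.9077227 , -0.41944152,  0.01040715],
       [-0.26480477, -0.59195735, -0.76122594],
       [ 0.32545036,  0.6882262 , -0.64840324]]), 't': array([-0.33442863,  0.14102719,  1.41756685])}
block_wide_knob [(0.72, array([177.2, 330.6])), (0.69, array([301.5, 336. ])), (0.49, array([148.8, 222.7]))]
block_narrow_knob [(0.64, array([157.9, 337.7]))]
block_slot_knob [(0.73, array([164.5, 331.9]))]
station [(0.84, array([183.9, 333.9]))]
dock []
bay_park [(0.63, array([174.4, 316.9]))]
bay_dock [(0.75, array([177.8, 350.1]))]
```

```bash
python3 - <<'E'
import cv2
t=cv2.imread("pics/top0.png");s=cv2.imread("pics/side0.png")
import numpy as np
a=cv2.resize(t[100:240,220:400],None,fx=4,fy=4,interpolation=cv2.INTER_CUBIC)
cv2.imwrite("pics/topc.png",a)
b=cv2.resize(s[80:240,230:430],None,fx=3.75,fy=3.75,interpolation=cv2.INTER_CUBIC)
cv2.imwrite("pics/sidec.png",b)
E
```

```text
(no output)
```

View pics/top0.png

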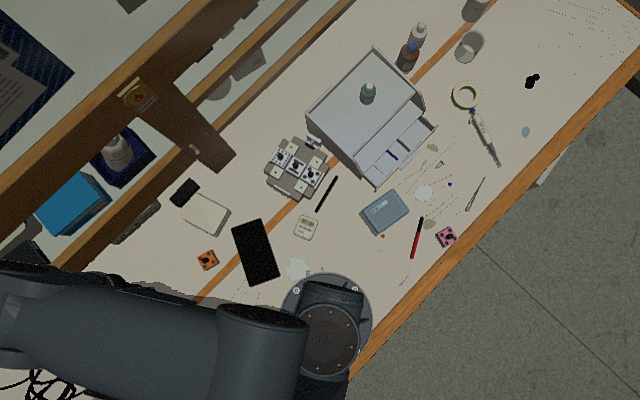

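View pics/topc.png

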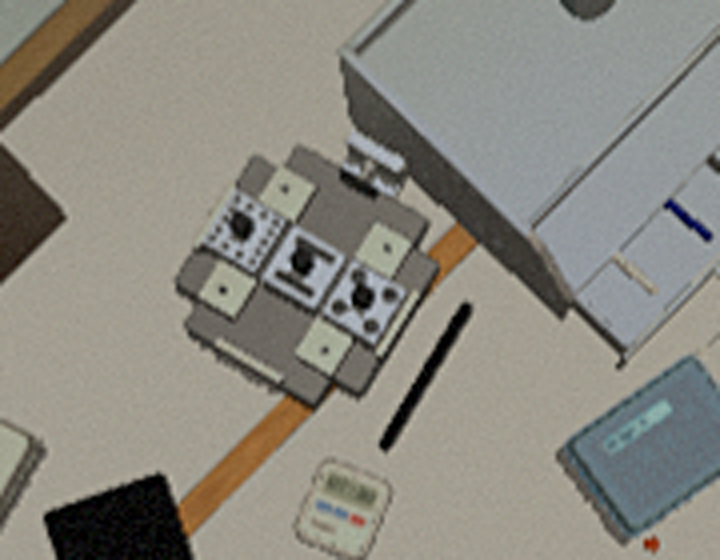

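View pics/sidec.png

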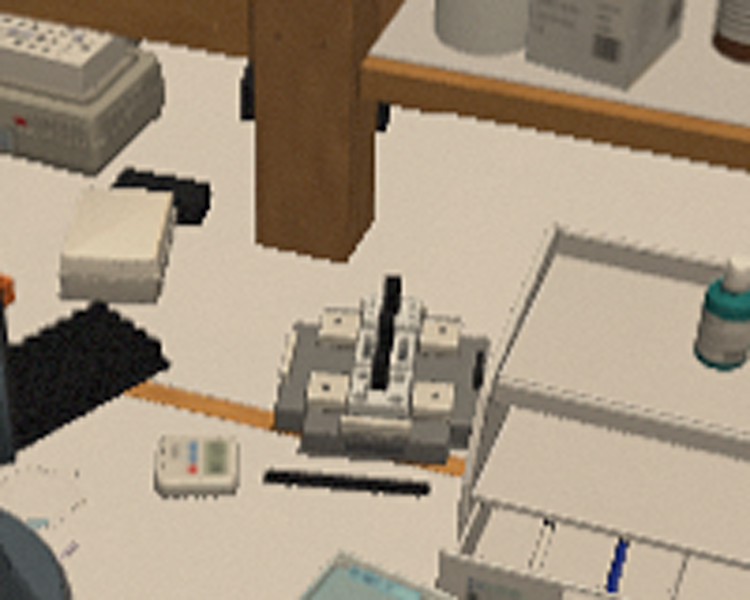

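Top view: the wide-well candidates are the grey block at about (311,174) (four corner wells, lower-right side bay), the orange look-alike at (207,259) and the pink one at (446,237). I choose (311,174). The narrow block is at (280,157), the slot block at (295,165), the dock at upper right (313,143) and the park bay at lower left. The cabinet stands close to the dock, so I'll localise it too.

```bash
cat > h.py <<'E'
from rig import bot
import cv2,numpy as np
from scipy.spatial.transform import Rotation as Ro
def ray(m,uv):
    K=m["intrinsics"];d=np.array([(uv[0]-K[0,2])/K[0,0],(uv[1]-K[1,2])/K[1,1]]);x=d.copy()
    for _ in range(20): x=d/(1+m["k1"]*(x@x))
    R=m["R"];return -R.T@m["t"], R.T@np.r_[x,1]
def onz(m,uv,z):
    o,d=ray(m,uv);return o+d*(z-o[2])/d[2]
def proj(m,X):
    X=np.atleast_2d(X);c=X@m["R"].T+m["t"];s=c[:,:2]/c[:,2:];s=s*(1+m["k1"]*(s**2).sum(1,keepdims=True))
    return s@m["intrinsics"][:2,:2].T+m["intrinsics"][:2,2]
def tri(ps):
    A=0;b=0
    for m,uv in ps:
        o,d=ray(m,uv);d=d/np.linalg.norm(d);P=np.eye(3)-np.outer(d,d);A=A+P;b=b+P@o
    return np.linalg.solve(A,b)
def down(yaw):  # tool z down, tool y axis at angle yaw in world
    y=np.array([np.cos(yaw),np.sin(yaw),0]);z=np.array([0,0,-1.]);x=np.cross(y,z)
    return Ro.from_matrix(np.c_[x,y,z]).as_rotvec()
E
python3 - <<'E'
from h import *
T=bot.camera_model("top");S=bot.camera_model("side");W=bot.camera_model("wrist")
for n,u,v,z in [("slotknob",293.4,164.1,.082),("wide",310.8,174.3,.09),("narrow",280,157,.09),("slot",295.5,165.3,.09),("park",288.1,182.7,.03),("dock",301.9,154.4,.03),("station",297.1,169.9,0)]:
    print(n,onz(T,(u,v),z).round(4))
# cabinet corner nearest dock: top(306,110)/ side top-left corner of front? 
sc=lambda x,y:(230+x/3.75,80+y/3.75); tc=lambda x,y:(220+x/4,100+y/4)
for z in (0,.05,.1,.15,.2): print(z,"cabTL",onz(T,tc(342,52),z).round(3),"cabR bottom",onz(T,tc(565,315),z).round(3))
print("tri",tri([(T,tc(342,52)),(S,sc(557,228))]).round(3), proj(S,tri([(T,tc(342,52)),(S,sc(557,228))])),sc(557,228))
s=bot.get_state();R=Ro.from_rotvec(s["orientation"]).as_matrix()
print("wrist cam in tool",(R.T@(-W["R"].T@W["t"]-s["tcp_pos"])).round(4),"\n",(W["R"]@R).round(3),W["intrinsics"],W["k1"])
E
```

```text
slotknob [0.4709 0.0893 0.082 ]
wide [0.4369 0.0363 0.09  ]
narrow [0.4918 0.1291 0.09  ]
slot [0.4653 0.0823 0.09  ]
park [0.423  0.1109 0.03  ]
dock [0.5135 0.0666 0.03  ]
station [0.4699 0.0846 0.    ]
0 cabTL [0.66  0.056 0.   ] cabR bottom [ 0.437 -0.122  0.   ]
0.05 cabTL [0.642 0.053 0.05 ] cabR bottom [ 0.428 -0.118  0.05 ]
0.1 cabTL [0.625 0.05  0.1  ] cabR bottom [ 0.419 -0.115  0.1  ]
0.15 cabTL [0.607 0.047 0.15 ] cabR bottom [ 0.41  -0.111  0.15 ]
0.2 cabTL [0.59  0.044 0.2  ] cabR bottom [ 0.4   -0.107  0.2  ]
tri [0.605 0.045 0.164] [[377.7132307  141.01202942]] (378.5333333333333, 140.8)
wrist cam in tool [ 0.0824  0.0004 -0.1417] 
 [[ 0.     1.     0.002]
 [-0.948  0.001 -0.318]
 [-0.318 -0.001  0.948]] [[346.7029995    0.         320.23234603]
 [  0.         346.7029995  200.58463847]
 [  0.           0.           1.        ]] -0.06763494949239805
```

```bash
python3 - <<'E'
from h import *
T=bot.camera_model("top");S=bot.camera_model("side")
sc=lambda x,y:(230+x/3.75,80+y/3.75)
for c in [(255,245),(345,262),(375,225)]: print("post side",onz(S,sc(*c),0).round(3), proj(T,onz(S,sc(*c),0)).round(0))
for c in [(214,172),(236,156)]: print("post top",onz(T,c,0).round(3))
for c in [(214,172),(236,156)]: print("post top z.4",onz(T,c,.4).round(3))
yaw=-np.pi/6
for nm,p,y in [("view60",(0.467,0.085,0.22),yaw+np.pi/2),("viewm30",(0.467,0.085,0.22),yaw),("view150",(0.467,0.085,0.22),yaw+np.pi),("view-120",(0.467,0.085,0.22),yaw-np.pi/2)]:
    q=bot.inverse_kinematics(p,down(y));print(nm,None if q is None else np.round(q,2))
E
```

```text
post side [0.461 0.344 0.   ] [[217. 174.]]
post side [0.529 0.283 0.   ] [[236. 153.]]
post side [0.583 0.328 0.   ] [[222. 137.]]
post top [0.467 0.353 0.   ]
post top [0.519 0.283 0.   ]
post top z.4 [0.385 0.242 0.4  ]
post top z.4 [0.421 0.193 0.4  ]
view60 [ 0.18  0.16 -0.12  1.28  0.    0.7 ]
viewm30 [ 0.18  0.16 -0.12  1.28  0.    2.27]
view150 [ 0.18  0.16 -0.12  1.28  0.   -0.87]
view-120 [ 0.18  0.16 -0.12  1.28 -0.   -2.44]
```

```bash
python3 - <<'E'
from h import *
yaw=-np.pi/6
o=bot.get_state()["orientation"]
bot.movep((0.1,0.385,0.24),o)
bot.movep((0.38,0.10,0.24),down(yaw+np.pi/2))
bot.movep((0.46,0.089,0.21),down(yaw+np.pi/2))
bot.wait(0.3)
m=bot.camera_model("wrist");im=bot.snapshot("wrist");cv2.imwrite("pics/w0.png",im);np.save("w0.npy",m,allow_pickle=True)
for q in ["block_wide_knob","block_narrow_knob","block_slot_knob","station","bay_park","bay_dock"]:
    r=bot.tip_of("wrist",q);z={"station":0,"bay_park":.03,"bay_dock":.03}.get(q,.082)
    for d in r:
        uv=np.array(d["centre"])[::-1]*[640,400];print(q,round(d["score"],2),uv.round(1),onz(m,uv,z).round(4))
s=bot.get_state();print(s["t"],s["tcp_pos"],s["ft_force"])
E
```

```text
block_wide_knob 0.59 [255.7 203.9] [0.4428 0.0374 0.082 ]
block_narrow_knob 0.94 [392.2 203.7] [0.499  0.1353 0.082 ]
block_slot_knob 0.87 [324.1 203.7] [0.4709 0.0865 0.082 ]
bay_park 0.9 [328.2 128.8] [0.4254 0.1174 0.03  ]
bay_dock 0.72 [320.3 235.1] [0.5142 0.0579 0.03  ]
3.925 [0.45997288 0.0890103  0.21007034] [-0.34624874 -0.27142487  0.53768003]
```

View pics/w0.png

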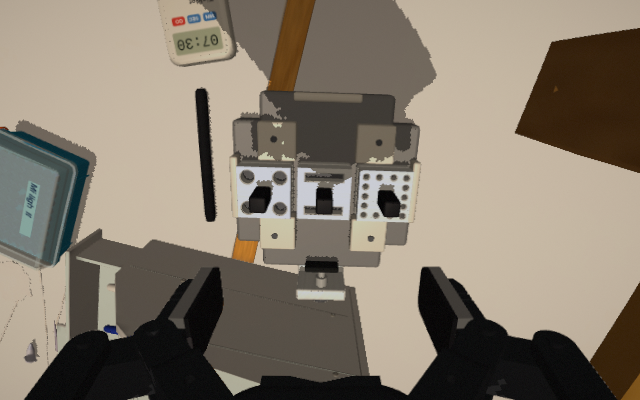

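Wrist view: wide-well block at (262,200), left side bay, confirmed. Slot block is at (324,203), narrow block at (389,203), buffer and dock at (321,268), and the empty park bay at the top (328,125). One enlarged crop will refine the station pose.

```bash
python3 - <<'E'
import cv2
t=cv2.imread("pics/w0.png")[85:285,225:427]
t=cv2.convertScaleAbs(t,alpha=1.25,beta=25)
cv2.imwrite("pics/w0c.png",cv2.resize(t,None,fx=3,fy=3,interpolation=cv2.INTER_CUBIC))
E
```

```text
(no output)
```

View pics/w0c.png

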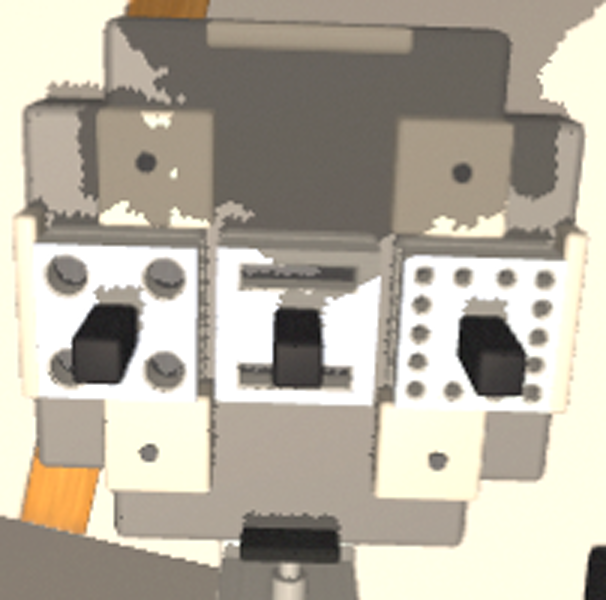

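```bash
python3 - <<'E'
from h import *
m=np.load("w0.npy",allow_pickle=True).item()
g=lambda c:(225+(c[0]+.5)/3-.5,85+(c[1]+.5)/3-.5)
P=lambda c,z:onz(m,g(c),z)[:2]
H=[P(c,.044) for c in [(146,162),(462,173),(149,453),(437,461)]]
I=[P(c,.044) for c in [(214,228),(397,236),(210,398),(380,405)]]
for n,q in (("holes",H),("inner",I)):
    c=np.mean(q,0);ex=(q[2]+q[3]-q[0]-q[1])/2;ey=(q[1]+q[3]-q[0]-q[2])/2
    print(n,c.round(4),"len",np.linalg.norm(ex).round(4),np.linalg.norm(ey).round(4),"yaw",np.degrees(np.arctan2(ex[1],ex[0])).round(2),(np.degrees(np.arctan2(ey[1],ey[0]))-90).round(2))
K=[P(c,.09) for c in [(100,361),(298,365),(500,372)]]
# block top corners z=.056
B={"wide":[(35,242),(199,247),(197,401),(36,398)],"slot":[(217,248),(380,250),(383,404),(216,402)],"narrow":[(400,252),(563,258),(552,412),(397,409)]}
for k,v in B.items(): q=np.array([P(c,.056) for c in v]);print(k,q.mean(0).round(4),np.linalg.norm(q-np.roll(q,1,0),axis=1).round(4))
print("knobs",np.round(K,4))
E
```

```text
holes [0.4717 0.0866] len 0.0939 0.0937 yaw -31.85 -31.81
inner [0.472 0.087] len 0.055 0.0547 yaw -33.12 -32.48
wide [0.4426 0.0404] [0.049  0.048  0.0482 0.0495]
slot [0.4709 0.087 ] [0.0482 0.0475 0.0483 0.0511]
narrow [0.4996 0.1326] [0.0493 0.0481 0.0487 0.048 ]
knobs [[0.4429 0.0413]
 [0.4704 0.0866]
 [0.4992 0.1327]]
```

```bash
cat >> h.py <<'E'
C=np.array([0.4716,0.0867]);YAW=np.radians(-31.8)
ex=np.array([np.cos(YAW),np.sin(YAW)]);ey=np.array([-ex[1],ex[0]])
W=lambda x,y,z:np.r_[C+x*ex+y*ey,z]          # station -> world
def st():
    s=bot.get_state();d=s["tcp_pos"][:2]-C;f=s["ft_force"]
    return np.array([d@ex,d@ey,s["tcp_pos"][2]]),np.array([f[:2]@ex,f[:2]@ey,f[2]]),s
def log(tag,f0=np.zeros(3)):
    p,f,s=st();print(tag,"t%.1f"%s["t"],"p",(p*1e3).round(1),"f",(f-f0).round(1),"gap %.1f ff %.1f"%(s["finger_gap"]*1e3,s["finger_force"]))
E
python3 - <<'E'
from h import *
o=down(YAW+np.pi);s0=C-C
d=np.array([0.4706,0.0867])-C;x,y=d@ex,d@ey
bot.movep(W(x,y,0.15),o);log("above")
hit=bot.movel(W(x,y,0.064),0.06,force_limit=6);log("down %s"%hit)
bot.close_gripper(30);bot.wait(.2);log("closed")
E
```

```text
above t5.3 p [ -0.8  -0.5 150.1] f [-0.  -0.4 -0.1] gap 85.4 ff 0.0
down False t6.9 p [-0.7 -0.4 64.3] f [ 0.1  0.8 -0.1] gap 85.4 ff 0.0
closed t7.7 p [-0.8 -0.5 64.1] f [ 0.6  0.6 -0. ] gap 13.2 ff 35.9
```

```bash
cat >> h.py <<'E'
def slide(axis,goal,step=.008,speed=.03,gain=1.5e-4,stop=9,z=None):
    """Step the gripped block along station axis (0/1) to goal, easing sideways with the felt side force."""
    p,f0,_=st();c=p[:2].copy();z=p[2] if z is None else z;k=1-axis
    while abs(goal-c[axis])>1e-5:
        c[axis]+=np.clip(goal-c[axis],-step,step)
        hit=bot.movel(W(*c,z),speed,force_limit=stop)
        p,f,_=st();df=f-f0
        if abs(df[k])>1.5: c[k]+=np.clip(gain*df[k],-6e-4,6e-4)
        log("slide%s"%("!" if hit else ""),f0)
        if hit: break
E
python3 - <<'E'
from h import *
slide(0,-.050)
E
```

```text
slide t8.2 p [-9.4 -0.6 64. ] f [-2.9 -0.5  2.2] gap 13.2 ff 36.1
slide t8.6 p [-17.2  -0.6  64. ] f [-1.5 -0.6  0.4] gap 13.2 ff 36.0
slide t9.0 p [-25.1  -0.5  64. ] f [-1.3 -0.8 -0. ] gap 13.3 ff 35.9
slide t9.4 p [-33.1  -0.5  64. ] f [-1.7  0.4 -0.1] gap 13.5 ff 35.8
slide t9.8 p [-41.1  -0.5  64. ] f [-2.  -0.5 -0.4] gap 13.3 ff 35.7
slide t10.2 p [-49.1  -0.5  64. ] f [-1.3 -0.8 -1.9] gap 13.0 ff 35.6
slide t10.5 p [-50.1  -0.5  64. ] f [-1.9 -0.3 -2.1] gap 13.2 ff 35.6
```

```bash
python3 - <<'E'
from h import *
p,f0,_=st()
h=bot.movel(W(-.0595,p[1],p[2]),.008,force_limit=7);log("wall %s"%h)
bot.wait(.2);log("rest")
E
```

```text
wall True t11.2 p [-55.   -0.5  64.1] f [ 4.1 -0.4  0.5] gap 13.2 ff 36.0
rest t11.4 p [-54.9  -0.5  64. ] f [4.4 0.4 3.9] gap 13.4 ff 36.5
```

```bash
cat >> h.py <<'E'
A=np.radians(12)
tz=np.r_[np.sin(A)*ex,-np.cos(A)];ty=np.r_[ey,0];OT=Ro.from_matrix(np.c_[np.cross(ty,tz),ty,tz]).as_rotvec()
def pin(x,y,z): return W(x,y,z)+bot.pinch_z*tz      # TCP for the tilted grasp point
E
python3 - <<'E'
from h import *
d=np.array([0.4427,0.0407])-C;x,y=d@ex,d@ey;print("wide",x,y)
for p in [(x,y,.17),(x,y,.083),(0,0,.083),(.068,0,.083),(.068,0,.17)]:
    q=bot.inverse_kinematics(pin(*p),OT);print(p,None if q is None else np.round(q,2))
bot.release();log("open")
p,_,_=st();bot.movel(W(p[0],p[1],.15),.15);log("up")
bot.movep(pin(x,y,.17),OT);bot.wait(.2)
m=bot.camera_model("wrist");cv2.imwrite("pics/w1.png",bot.snapshot("wrist"))
log("above wide")
E
```

```text
wide -0.00032193223447323296 -0.054324086367249745
(np.float64(-0.00032193223447323296), np.float64(-0.054324086367249745), 0.17) [ 0.19 -0.   -0.5   0.91 -0.14  0.73]
(np.float64(-0.00032193223447323296), np.float64(-0.054324086367249745), 0.083) [ 0.19  0.08 -0.66  0.67 -0.14  0.73]
(0, 0, 0.083) [ 0.28  0.16 -0.57  0.7  -0.15  0.82]
(0.068, 0, 0.083) [ 0.17  0.25 -0.45  0.71 -0.14  0.72]
(0.068, 0, 0.17) [ 0.17  0.17 -0.31  0.93 -0.14  0.72]
open t12.1 p [-55.4  -0.9  63.7] f [-0.1  0.5 -0.5] gap 85.3 ff 0.0
up t12.9 p [-55.7  -1.1 149.3] f [-0.  -0.4 -0.2] gap 84.8 ff 0.0
above wide t14.4 p [  3.5 -54.3 151.6] f [-0.3  0.4  0.3] gap 85.6 ff 0.0
```

View pics/w1.png

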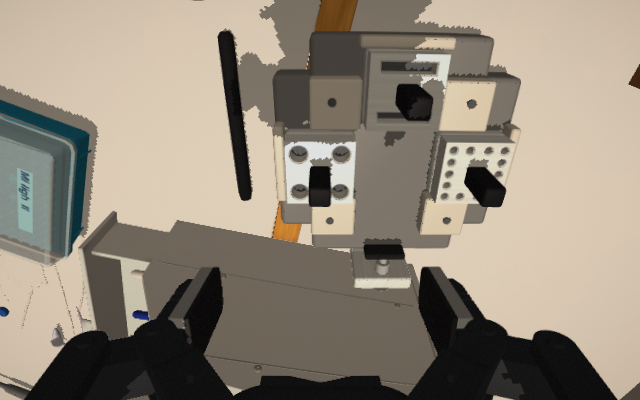

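The slot block sits home in the park bay (410,90), the middle bay is clear, and the wide block's knob is at (319,190). Next I grip it and slide it to the middle.

```bash
python3 - <<'E'
from h import *
m=bot.camera_model("wrist");d=onz(m,(319.5,195),.09)[:2]-C;print("knob check",(d@ex*1e3).round(1),(d@ey*1e3).round(1))
x,y=-.0003,-.0543
h=bot.movel(pin(x,y,.083),.06,force_limit=6);log("down %s"%h)
bot.close_gripper(60);bot.wait(.2);log("closed")
slide(1,0.0)
E
```

```text
knob check -2.5 -54.8
down False t16.0 p [  3.8 -54.2  65. ] f [-0.2  0.1 -0.2] gap 85.2 ff 0.0
closed t16.9 p [  3.6 -54.2  64.8] f [-0.5 -0.6  2.7] gap 12.5 ff 58.9
slide t17.3 p [  3.7 -45.9  64.8] f [ 1.7  2.8 -2.3] gap 13.0 ff 58.5
slide! t17.5 p [  3.8 -44.   64.8] f [ 0.5  3.9 -0.2] gap 12.9 ff 59.1
```

```bash
python3 - <<'E'
from h import *
bot.wait(.2);log("rest")
p,f0,_=st()
for i in range(4):
    h=bot.movel(W(p[0],p[1]+.002*(i+1),p[2]),.015,force_limit=9);log("s%s"%h)
bot.wait(.1);log("rest")
E
```

```text
rest t17.7 p [  3.7 -44.3  64.8] f [0.2 3.4 3.5] gap 13.0 ff 59.1
sFalse t18.0 p [  3.8 -42.9  64.8] f [ 0.3 -2.3  7.2] gap 12.9 ff 59.7
sFalse t18.3 p [  3.8 -41.   64.8] f [ 1.1 -3.2  8.6] gap 12.9 ff 59.7
sFalse t18.6 p [  3.8 -39.   64.8] f [ 0.4 -3.6  7.7] gap 12.6 ff 59.7
sFalse t18.9 p [  3.8 -37.1  64.8] f [ 0.8 -4.   8.4] gap 13.0 ff 59.7
rest t19.0 p [  3.9 -37.   64.8] f [ 0.7 -3.2  8.6] gap 13.0 ff 59.7
```

```bash
cat >> h.py <<'E'
def creep(axis,goal,step=.005,speed=.02,stop=10,fb=0.,gain=1.5e-4):
    """Like slide, in absolute forces: ease sideways and in height; goal/axis in station coords of the TCP."""
    p,_,_=st();c=p.copy();k=1-axis
    while abs(goal-c[axis])>1e-5:
        c[axis]+=np.clip(goal-c[axis],-step,step)
        hit=bot.movel(W(*c),speed,force_limit=stop)
        p,f,_=st()
        if abs(f[k])>1.5: c[k]+=np.clip(gain*f[k],-5e-4,5e-4)
        if f[2]>5: c[2]+=5e-5
        if f[2]<-2: c[2]-=5e-5
        log("creep%s"%("!" if hit else ""))
        if hit: return True
    return False
E
python3 - <<'E'
from h import *
creep(1,0.0)
E
```

```text
creep t19.3 p [  3.9 -32.6  64.8] f [ 0.5 -1.6  5.5] gap 12.9 ff 59.5
creep t19.7 p [  3.9 -27.6  64.8] f [ 0.4 -1.8  5.5] gap 12.6 ff 59.4
creep t20.1 p [  3.9 -22.6  64.9] f [ 0.2 -1.5  4. ] gap 12.7 ff 59.3
creep t20.5 p [  3.8 -17.4  64.8] f [ 0.8 -1.6  4.2] gap 12.7 ff 59.3
creep t20.9 p [  3.8 -12.3  64.8] f [ 0.6 -1.3  4. ] gap 12.9 ff 59.2
creep t21.3 p [ 3.8 -7.1 64.8] f [ 0.4 -0.5  2. ] gap 12.5 ff 59.0
creep t21.7 p [ 3.8 -1.8 64.8] f [ 0.5  1.1 -0.2] gap 12.9 ff 58.6
creep t22.0 p [ 3.8  0.1 64.8] f [ 0.9 -0.3 -0.6] gap 12.8 ff 58.7
```

```bash
python3 - <<'E'
from h import *
creep(0,.045)
E
```

```text
creep t22.4 p [ 9.1  0.1 64.8] f [ 0.8  0.8 -0.8] gap 12.4 ff 58.6
creep t22.8 p [14.1  0.1 64.8] f [ 1.   0.1 -1.4] gap 13.0 ff 58.6
creep t23.2 p [19.1  0.1 64.8] f [ 1.8  0.3 -0.6] gap 12.5 ff 58.6
creep t23.6 p [24.1  0.1 64.8] f [ 0.6 -1.  -0.6] gap 12.6 ff 58.6
creep t24.0 p [29.   0.1 64.8] f [ 1.1 -0.2 -0.2] gap 12.7 ff 58.6
creep t24.4 p [34.1  0.1 64.8] f [ 1.8  0.6 -0.7] gap 12.9 ff 58.6
creep t24.8 p [39.1  0.1 64.8] f [ 1.2 -0.1 -1. ] gap 12.6 ff 58.6
creep t25.2 p [44.1  0.1 64.8] f [ 1.4  0.1 -0.8] gap 12.6 ff 58.6
creep t25.4 p [45.   0.1 64.8] f [0.3 0.7 1. ] gap 12.9 ff 58.9
```

```bash
python3 - <<'E'
from h import *
bot.close_gripper(100);log("sq")
p,_,_=st();x=p[0]
while x<.0735:
    x+=.001
    h=bot.movel(W(x,p[1],p[2]),.01,force_limit=8)
    q,f,_=st();log("p%s"%h)
    if h or -f[0]>5: break
E
```

```text
sq t25.6 p [45.1  0.1 64.9] f [-1.5 -1.8  5.2] gap 11.7 ff 97.6
pFalse t25.9 p [46.   0.1 65. ] f [-3.  -0.1  4.5] gap 12.2 ff 97.8
pFalse t26.1 p [47.1  0.2 64.9] f [-1.3 -0.3  3.9] gap 12.0 ff 97.9
pFalse t26.4 p [48.1  0.1 64.9] f [-1.7  0.6  3. ] gap 11.9 ff 97.9
pFalse t26.6 p [49.1  0.1 64.9] f [-1.2 -0.2  3. ] gap 12.0 ff 97.9
pFalse t26.9 p [50.1  0.1 64.9] f [-2.9 -0.6  3.7] gap 12.0 ff 97.9
pFalse t27.1 p [51.1  0.1 64.9] f [-0.8  0.3  4.2] gap 11.8 ff 98.0
pFalse t27.4 p [52.1  0.1 65. ] f [-2.2 -0.1  4.1] gap 12.3 ff 98.0
pFalse t27.6 p [53.1  0.1 64.9] f [-2.4 -0.8  3.7] gap 11.9 ff 98.0
pFalse t27.9 p [54.1  0.1 64.9] f [-1.9  0.2  4.9] gap 11.7 ff 98.0
pFalse t28.1 p [55.   0.1 64.9] f [-2.1  0.7  4.8] gap 11.8 ff 98.0
pFalse t28.4 p [56.1  0.1 64.9] f [-1.6  0.4  4.2] gap 11.7 ff 98.0
pFalse t28.6 p [57.   0.1 64.9] f [-2.8 -0.6  5. ] gap 12.2 ff 98.1
pFalse t28.9 p [57.8  0.2 64.9] f [-5.2 -0.5  8.6] gap 12.3 ff 98.6
```

```bash
cat >> h.py <<'E'
def avg(n=5):
    P=[];F=[]
    for _ in range(n): bot.wait(.02);p,f,_s=st();P.append(p);F.append(f)
    return np.mean(P,0),np.mean(F,0)
E
python3 - <<'E'
from h import *
p0,f=avg();c=p0.copy();c[0]=.058;print((p0*1e3).round(2),f.round(1))
for i in range(10):
    c[0]+=.0005
    bot.movel(W(*c),.01);q,f=avg();print((q*1e3).round(2),f.round(1))
    if -f[0]>10.3: break
log("end")
E
```

```text
[57.76  0.15 64.93] [-5.6 -0.1  7.3]
[58.02  0.17 64.95] [-7.8 -0.5  9.7]
[58.36  0.15 64.94] [-9.7 -0.8 11.7]
[58.71  0.16 64.96] [-11.6  -0.8  12.8]
end t30.0 p [58.7  0.2 65. ] f [-12.1  -1.1  12.1] gap 12.1 ff 99.5
```

```bash
python3 - <<'E'
from h import *
p0,f=avg();c=p0.copy();c[0]=.0595;print((p0*1e3).round(2),f.round(1))
for i in range(14):
    if f[2]>6.5: c[2]+=5e-5
    elif -f[0]<11.8: c[0]+=.0002
    else: break
    bot.movel(W(*c),.01);q,f=avg(4);print((c*1e3).round(2),(q*1e3).round(2),f.round(1))
    if -f[0]>12.8: break
log("end")
E
```

```text
[58.72  0.17 64.96] [-11.4  -0.9  13.5]
[59.5   0.17 65.01] [58.71  0.16 64.96] [-10.4  -0.9  11.6]
[59.5   0.17 65.06] [58.7   0.17 64.96] [-10.1  -0.   10.1]
[59.5   0.17 65.11] [58.69  0.16 64.97] [-9.5  0.6  9.3]
[59.5   0.17 65.16] [58.7   0.17 64.97] [-9.5 -0.1  8.2]
[59.5   0.17 65.21] [58.69  0.14 64.97] [-8.7  0.7  7.1]
[59.5   0.17 65.26] [58.69  0.14 64.98] [-8.   0.7  6.7]
[59.5   0.17 65.31] [58.69  0.14 64.99] [-7.9  1.5  5.5]
[59.7   0.17 65.31] [58.78  0.15 65.  ] [-9.4  0.4  6.8]
[59.7   0.17 65.36] [58.79  0.14 65.01] [-8.4  1.   5.7]
[59.9   0.17 65.36] [58.89  0.12 65.  ] [-9.3  0.6  6.7]
[59.9   0.17 65.41] [58.88  0.11 64.99] [-9.5  1.2  5.8]
[60.1   0.17 65.41] [59.02  0.11 65.02] [-10.1   0.8   7.1]
[60.1   0.17 65.46] [59.02  0.1  65.02] [-9.6  0.7  5.7]
[60.3   0.17 65.46] [59.15  0.1  65.03] [-10.3   1.3   6.8]
end t34.5 p [59.1  0.1 65. ] f [-10.2   0.9   7.1] gap 11.9 ff 98.5
```

```bash
python3 - <<'E'
from h import *
c=np.array([.0603,.0,.06546]);c[1]=.0001;_,f=avg(4)
for i in range(12):
    if f[2]>7: c[2]+=5e-5
    elif -f[0]<12.2: c[0]+=.0002
    else: break
    bot.movel(W(*c),.01);q,f=avg(4);print((c*1e3).round(2),(q*1e3).round(2),f.round(1))
for i in range(4): q,f=avg(8);print("hold",(q*1e3).round(2),f.round(1))
log("end")
E
```

```text
[60.3   0.1  65.51] [59.15  0.09 65.04] [-10.2   1.9   5. ]
[60.5   0.1  65.51] [59.28  0.07 65.03] [-10.3   2.    6.1]
[60.7   0.1  65.51] [59.42  0.07 65.03] [-11.5   1.2   6.8]
[60.9   0.1  65.51] [59.57  0.08 65.05] [-12.5   1.5   7.4]
[60.9   0.1  65.56] [59.55  0.08 65.05] [-12.    1.6   6.7]
[61.1   0.1  65.56] [5.970e+01 6.000e-02 6.505e+01] [-12.6   1.6   8. ]
[61.1   0.1  65.61] [5.970e+01 5.000e-02 6.506e+01] [-12.3   2.    6.7]
hold [5.969e+01 6.000e-02 6.506e+01] [-11.7   1.6   6.7]
hold [59.69  0.07 65.06] [-11.7   1.7   6.6]
hold [5.970e+01 6.000e-02 6.506e+01] [-11.6   1.6   6.3]
hold [5.969e+01 6.000e-02 6.506e+01] [-12.    1.5   6.9]
end t37.3 p [59.7  0.  65.1] f [-12.2   1.1   6.7] gap 11.7 ff 98.5
```

```bash
python3 - <<'E'
from h import *
c=np.array([.0611,.0001,.06561])
for i in range(16):
    c[0]-=.0003
    bot.movel(W(*c),.01);q,f=avg(3);print((c*1e3).round(2),(q*1e3).round(2),f.round(1))
    if f[0]>-2: break
log("end")
E
```

```text
[60.8   0.1  65.61] [59.6   0.07 65.04] [-9.6  2.   3.9]
[60.5   0.1  65.61] [5.946e+01 5.000e-02 6.502e+01] [-7.9  1.9  1.6]
[60.2   0.1  65.61] [5.929e+01 6.000e-02 6.501e+01] [-6.4  2.1  0.2]
[59.9   0.1  65.61] [5.906e+01 4.000e-02 6.503e+01] [-5.8  2.1 -0.1]
[59.6   0.1  65.61] [5.878e+01 4.000e-02 6.501e+01] [-4.9  2.8 -0.8]
[59.3   0.1  65.61] [5.857e+01 1.000e-02 6.503e+01] [-4.8  2.9 -2.5]
[59.    0.1  65.61] [58.44 -0.15 65.12] [-4.3  2.  -4.9]
[58.7   0.1  65.61] [58.38 -0.19 65.28] [-4.7  1.1 -5.7]
[58.4   0.1  65.61] [58.3  -0.14 65.49] [-4.5 -0.6 -6. ]
[58.1   0.1  65.61] [ 5.812e+01 -1.000e-02  6.561e+01] [-4.1 -0.9 -5. ]
[57.8   0.1  65.61] [57.88  0.13 65.69] [-3.1 -1.3 -4.6]
[57.5   0.1  65.61] [57.63  0.21 65.72] [-2.2 -0.7 -3.8]
[57.2   0.1  65.61] [57.35  0.23 65.73] [-1.6  0.2 -3.8]
end t41.2 p [57.3  0.2 65.7] f [-1.3  0.2 -3.8] gap 11.9 ff 97.8
```

```bash
python3 - <<'E'
from h import *
q,f=avg(3);c=np.array([.0575,.0001,.06561])
for i in range(10):
    c[2]-=.0001
    bot.movel(W(*c),.01);q,f=avg(3);print((c*1e3).round(2),(q*1e3).round(2),f.round(1))
    if f[2]>1: break
log("end")
E
```

```text
[57.5   0.1  65.51] [57.56  0.21 65.59] [-3.   0.3 -2.5]
[57.5   0.1  65.41] [57.5   0.13 65.41] [-1.6  0.3 -3.2]
[57.5   0.1  65.31] [57.5   0.11 65.3 ] [-2.2  0.6 -3.1]
[57.5   0.1  65.21] [57.48  0.07 65.19] [-1.8  0.5 -2.5]
[57.5   0.1  65.11] [57.49  0.09 65.1 ] [-1.7  0.3 -2.9]
[57.5   0.1  65.01] [57.52  0.09 65.02] [-2.2 -0.4 -2.4]
[57.5   0.1  64.91] [57.54  0.11 64.99] [-3.3 -1.3  0.9]
[57.5   0.1  64.81] [57.58  0.1  64.97] [-4.9 -2.4  5.1]
end t43.7 p [57.6  0.1 65. ] f [-5.3 -3.   5.3] gap 11.9 ff 99.2
```

```bash
python3 - <<'E'
from h import *
bot.movel(W(.0575,.0001,.06488),.01);q,f=avg(3);print((q*1e3).round(2),f.round(1))
bot.release();log("open")
p,_,_=st();bot.movel(W(*p[:2],.15),.12);log("up")
bot.movep(W(-.03,0,.21),down(YAW+np.pi/2));bot.wait(.2)
im=bot.snapshot("wrist");m=bot.camera_model("wrist");np.save("w2.npy",m,allow_pickle=True);cv2.imwrite("pics/w2.png",im)
t=im[60:330,200:460];cv2.imwrite("pics/w2c.png",cv2.resize(t,None,fx=2.2,fy=2.2,interpolation=cv2.INTER_CUBIC));log("view")
for q in ["block_wide_knob","block_narrow_knob","block_slot_knob"]:
    for d in bot.tip_of("wrist",q)[:2]:
        uv=np.array(d["centre"])[::-1]*[640,400];e=onz(m,uv,.082)[:2]-C;print(q,d["score"],(e@ex*1e3).round(1),(e@ey*1e3).round(1))
E
```

```text
[57.57  0.11 64.96] [-4.3 -2.2  5.1]
open t44.7 p [57.5  0.1 64.9] f [-1.  -0.6 -0.3] gap 85.7 ff 0.0
up t45.5 p [ 57.2  -0.2 149.3] f [-0.6  0.5 -0.8] gap 85.4 ff 0.0
view t46.3 p [-30.   -0.4 209.2] f [0.1 0.8 0.6] gap 85.6 ff 0.0
block_wide_knob 0.72 52.4 0.7
block_narrow_knob 0.69 -2.1 55.1
block_narrow_knob 0.68 57.7 -0.6
block_slot_knob 0.66 -55.5 -1.4
```

View pics/w2c.png

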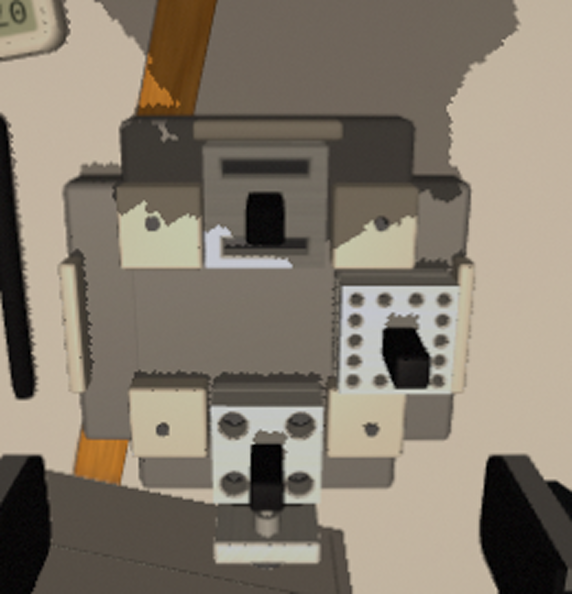

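```bash
python3 -c "
from rig import bot
bot.wait(.3);print(bot.close_job())"
```

```text
the job is handed in; nothing more can be done
None
```

The job is handed in at about 47 s. The slotted block is home in the park bay. The wide-well block is docked: I pressed it for over half a second at an estimated 9 to 10 N, and by force reading it was still touching the buffer when let go, though contact could not be seen. While easing off it lifted about 0.7 mm; I set it back down before letting go.

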